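Load a module into the third gap of the burn-in rack

ROBOT

A 7-joint arm with a two-finger parallel gripper is mounted at the origin on a cart in front of the work surface, level with it; the furniture and walls round the work are solid. World frame = base frame: x ahead of the robot, y to its left, z up, the work surface at z = 0. Lengths are in m, angles in rad, forces in N, time in s.
With the tool pointing down it reaches from about 0.425 to 0.875 m from the base axis. Payload 4.7 kg.
Tool frame: the origin (TCP) lies at the very end of the fingers, on their centre line; the grasp point (between the pads) lies 19 mm behind it; z points along the fingers, y is the line along which they close (so a half turn about z gives the same grasp; the last joint's range is limited). The gripper opens to 87 mm and grips with 3 to 60 N. Pads are 19 mm wide; open, the fingers measure 117 mm over their backs; the gripper's body (75 mm by 190 mm) begins 51 mm behind the grasp point.
Start: joints at [1.242, 0.321, -0.07, 1.45, 0.023, 1.371, -0.057], TCP at [0.218, -0.612, 0.223] pointing down, gripper open.
Joint ranges: [-2.86, 2.86], [-0.3, 2.09], [-1.38, 1.24], [0.06, 2.45], [-1.56, 4.7], [0.09, 2.05], [-2.69, 2.69]. Speed limits (rad/s): [2.57, 2.57, 3.14, 3.14, 3.14, 3.14, 3.14].

INTERFACE

Orientations are given as a rotation vector (axis times angle).
In Python, from bench import ctrl, get_image, job gives the robot as it stands.
- The arm moves only by the shell command python3 -m crank 'ROWS' [FORCE]. ROWS is JSON, a list that holds one entry, the list of rows, each a list of 5 numbers: the shift along the tool's x, y, z in mm, then the turn about the tool's z in rad, then the closure, from -1 (fully open) to 1 (shut), so that 0 is half open. A call has 1 to 10 rows; each row shifts and turns the commanded pose from where the row before left it, along the tool's axes as they then stand; what a row does not reach is not made up. A row lasts 1/12 s, in which the tool goes at most 41.7 mm and 7.16 degrees, less where a joint would pass 70% of its speed; a pose out of reach is approached as far as the arm can. A call with a gripper value outside its range is refused whole. The fingers move at their own pace and stop on an object; FORCE is the grip in N (left out, the last holds). Time passes only in rows, so rows that do not move let the fingers close. It gives the time, the measured TCP pose, the force, the opening and the grip force at its end, in the units of the state.
- ctrl.get_state(): the state, without advancing time (a new reading comes with each control period).
- get_image(name): name is "scene" or "top" or "wrist"; returns a dict with "pixels" (420x560x3 uint8, red, green, blue), "fx", "fy", "cx", "cy" (pixels), "T" (4x4, takes a point from camera to world coordinates); the wrist camera has in their place "T_tool_cam" (4x4, takes a point from camera to tool coordinates, whose origin is the TCP and whose axes are the flange's). Camera axes: x right, y down, z forward; pixel columns grow to the right and rows downward; lengths in m; the calibration is good to about 2 mm. A picture is of the moment at which its call begins: read the wrist's pose just before it. There is no depth.
- job.close_job(): hands the job in; it is judged then, once.
The state is a dict: "time": time; "joint_positions": joint angles; "qd": joint speeds; "joint_torque": joint torques, N m; "position": TCP position; "tool_rot": TCP orientation; "ft_force": force on the tool from outside, world axes, zero at the start; "torque": the same for the moment, N m; "grip_width": opening from 0.0 (shut) to 1.0 (fully open); "grip_force": force on a finger pad.
Only numpy, scipy, OpenCV 4.12 (cv2) and the standard library are available. Lean on these libraries where they do the work, as an engineer would, in place of code of your own. Each camera call takes 0.05 s, during which the arm holds its last target. There are 200 camera calls.

TASK

With a fingertip, run the yellow-tabbed shuttle along its rail from its parking end at the left, counting only the empty gaps in the row of bays, and stop it with the blue module in line with the third gap. Then push the blue module off the shuttle into that gap until it is fully home and the brass catch has sprung up behind it. Only push: never lift the module, and leave the grey modules and everything else on the bench alone.

Things in the scene. Friction and masses are not known exactly. Their poses are not given: they have to be found in the camera images.
- rack: Burn-in rack, fixed, 372 wide (y) x 232 deep x 74 high, turned up to 0.15 rad. Origin under the middle of its base; +x away from the robot into the bays, +y to the robot's left along the rail. Base plate: top 14 above the bench, near edge at rack x = -118. Low grey supply box (58 high) at its left end, rack x +21 to +103, y above +128. All lengths here in mm.
- bay1 (a point): Leftmost of six bays open towards the robot; bays 2 to 6 follow to the right, 48 apart (rack y = +96, +48, 0, -48, -96, -144). This point: where a module's underside centre lies when fully home, rack x = +40, 40 above the bench. A bay is 39 wide between black dividers, 27 high above its floor, with rounded noses from rack x = +6. The floor's front edge: rack x = -20.
- bay6 (a point): The same point of the rightmost bay. Two bays, different each time, hold grey modules; the four empty ones are the gaps. Each gap has an orange contact block at its back, face at rack x = +82 (the hard stop), whose three brass pins stand 6 proud on weak springs (0.8 to 2.5 N).
- shuttle_deck (a point): Middle of the upper face of the shuttle's deck, 40 above the bench, rack x = -66; axes as the rack's. Aluminium deck 90 (x) x 51, level with the bay floors and open towards them; side cheeks 10 high, 39 apart; lip 4.5 high at the robot's side. Slides along rack y only, 1.2 N friction plus light damping, stays where left, cannot be lifted. Starts parked at the left, rack y 135 to 147.
- left_tab (a point): Middle of the outer face of the shuttle's left yellow finger tab: an upright plate 34 long (x), outer face 36 left of the deck's middle, from 35 to 66 above the bench. The mirror-image tab on the right is for pushing back. The guide rail runs under the shuttle along rack y at rack x = -66, its top 24 above the bench.
- blue_module: The module to load: blue finned case 80 long (x) x 36 wide x 44 high, 0.3 to 0.55 kg, loose, with a flat black face plate towards the robot. Origin: centre of its underside; +x points to the bays. Starts on the shuttle between the cheeks. Fully home its origin is at rack x = +38 to +42, its face plate just behind the catch.
- grey_module_a: A module already plugged in: pale grey finned case with the same black face plate and size; loose, origin at the centre of its underside, at rack x = +40 in one of the six bays. Leave it.
- grey_module_b: The other grey module, the same, in another of the bays. Leave it.
- catch1 (a joint): Brass spring catch in the floor of bay 1 (numbered from the robot's left), 16 mm wide: a ramp from rack x = -15 rising to 4 mm, square rear face at rack x = -2. Value in m: 0 = up; a module sliding over it presses it down to about 0.004 (1 to 1.5 N); back to 0 when the face plate has passed it.
- catch2 (a joint): Brass spring catch in the floor of bay 2 (numbered from the robot's left), 16 mm wide: a ramp from rack x = -15 rising to 4 mm, square rear face at rack x = -2. Value in m: 0 = up; a module sliding over it presses it down to about 0.004 (1 to 1.5 N); back to 0 when the face plate has passed it.
- catch3 (a joint): Brass spring catch in the floor of bay 3 (numbered from the robot's left), 16 mm wide: a ramp from rack x = -15 rising to 4 mm, square rear face at rack x = -2. Value in m: 0 = up; a module sliding over it presses it down to about 0.004 (1 to 1.5 N); back to 0 when the face plate has passed it.
- catch4 (a joint): Brass spring catch in the floor of bay 4 (numbered from the robot's left), 16 mm wide: a ramp from rack x = -15 rising to 4 mm, square rear face at rack x = -2. Value in m: 0 = up; a module sliding over it presses it down to about 0.004 (1 to 1.5 N); back to 0 when the face plate has passed it.
- catch5 (a joint): Brass spring catch in the floor of bay 5 (numbered from the robot's left), 16 mm wide: a ramp from rack x = -15 rising to 4 mm, square rear face at rack x = -2. Value in m: 0 = up; a module sliding over it presses it down to about 0.004 (1 to 1.5 N); back to 0 when the face plate has passed it.
- catch6 (a joint): Brass spring catch in the floor of bay 6 (numbered from the robot's left), 16 mm wide: a ramp from rack x = -15 rising to 4 mm, square rear face at rack x = -2. Value in m: 0 = up; a module sliding over it presses it down to about 0.004 (1 to 1.5 N); back to 0 when the face plate has passed it.
- ipa_bottle: Bystander on the bench: white bottle, blue cap and band, 60 dia x 136 tall mm; origin at the centre of its underside.
- flux_bottle: Bystander on the bench: small white bottle, green band, black cap with a needle, 33 dia x 94 tall mm; origin at the centre of its underside.
- tip_cup: Bystander on the bench: clear cup, 62 dia x 62 tall mm; origin at the centre of its underside.
- kapton_tape: Bystander on the bench: roll of amber tape lying flat, 68 dia x 12 mm; origin at the centre of its underside.
- screwdriver_a: Bystander on the bench: red-handled screwdriver lying flat, 146 long mm; origin at the centre of its underside.
- tweezers: Bystander on the bench: black tweezers lying flat, 124 long mm; origin at the centre of its underside.
- wick_reel: Bystander on the bench: small flat reel, pink with blue core, 38 dia x 11 mm; origin at the centre of its underside.
Things that resemble listed ones, but are neither listed nor needed, are in the scene too. What is shaped like the blue_module but purple or red is not meant.

How it is judged:
By the outcome, as a careful person would: the job done as asked, in the order asked, and still so for the second after the job is handed in, with the robot touching nothing.
It also fails if it takes over 48 s, if anything falls off the work surface, if the arm or the gripper's body presses on something with over 40 N, if the wrist force passes 120 N, or if a joint passes its speed limit or range.

## Working session

There is one attempt and no reset: what is moved stays moved. The work goes in short steps, Python scripts to look and compute and a shell command to move; the robot and the scene stay as the last step left them, time stands still between calls to the robot, and variables do not carry over. Pictures are saved under pics/ and viewed, at most 10 in all, crops included, and the job is handed in when it is done.

```bash
ls; mkdir -p pics
cat > h.py <<'E'
import numpy as np, cv2
from bench import ctrl, get_image, job
from scipy.spatial.transform import Rotation as R
def ray(im,u,v,T):
    d=T[:3,:3]@np.array([(u-im["cx"])/im["fx"],(v-im["cy"])/im["fy"],1.0]); return T[:3,3],d
def onz(im,u,v,z,T=None):
    T=np.array(im["T"]) if T is None else T
    o,d=ray(im,u,v,T); return o+d*(z-o[2])/d[2]
def proj(im,p,T=None):
    T=np.array(im["T"]) if T is None else T
    c=np.linalg.inv(T)@np.append(p,1); return c[0]/c[2]*im["fx"]+im["cx"],c[1]/c[2]*im["fy"]+im["cy"]
E
python3 - <<'E'
from h import *
s=ctrl.get_state(); print(s["time"],s["position"],s["tool_rot"],s["grip_width"])
for n in("top","scene"):
    im=get_image(n); np.save(n+".npy",im,allow_pickle=True)
    cv2.imwrite(f"pics/{n}0.png",im["pixels"][...,::-1]); print(im["fx"],np.round(im["T"],3).tolist())
E
```

```text
pics
0.0 [ 0.21823868 -0.61169561  0.22146623] [-3.09372481e+00 -5.35478913e-01  6.62375581e-04] 0.997715403808498
395.62224585067435 [[0.027, -0.996, 0.088, 0.396], [-1.0, -0.028, -0.013, 0.005], [0.015, -0.087, -0.996, 1.174], [0.0, 0.0, 0.0, 1.0]]
415.2313652500404 [[-0.675, -0.526, 0.516, -0.087], [-0.737, 0.488, -0.467, 0.54], [-0.006, -0.696, -0.718, 0.876], [0.0, 0.0, 0.0, 1.0]]
```

View pics/top0.png

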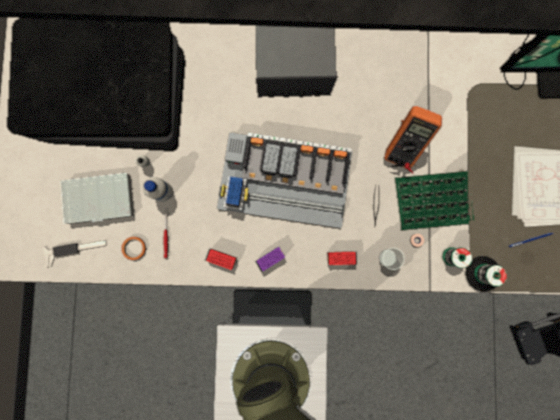

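View pics/scene0.png

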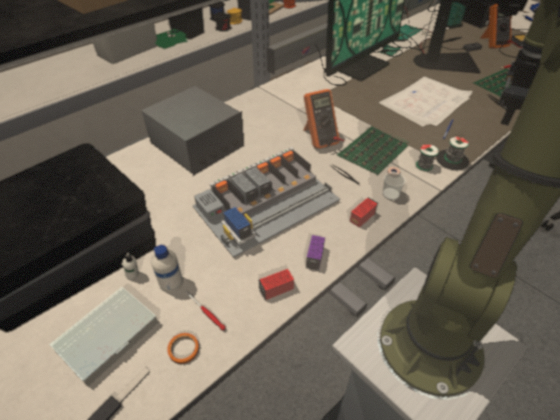

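Candidates in the top view: the blue module on the shuttle at (235,191), and the red at (222,260) and (342,258) and purple at (271,260) decoys. I choose the blue one. The orange contact blocks suggest grey modules in bays 2 and 3, so the gaps would be 1, 4, 5 and 6. I'll check that in a crop.

Run:
```python
from h import *
im=np.load("top.npy",allow_pickle=True).item()
p=im["pixels"]; c=p[122:232,212:358]
cv2.imwrite("pics/crop0.png",cv2.resize(c,None,fx=5,fy=5,interpolation=cv2.INTER_CUBIC)[...,::-1])
hsv=cv2.cvtColor(p,cv2.COLOR_RGB2HSV)
def blobs(lo,hi,z,name,mn):
    m=cv2.inRange(hsv,lo,hi); m[:122]=0;m[232:]=0;m[:,:212]=0;m[:,358:]=0
    n,l,st,ce=cv2.connectedComponentsWithStats(m)
    for i in range(1,n):
        if st[i,4]>=mn: print(name,st[i].tolist(),np.round(ce[i],1),np.round(onz(im,*ce[i],z),3))
blobs((5,150,120),(16,255,255),.074,"orange",12)
blobs((18,110,100),(34,255,255),.066,"yellow",4)
blobs((100,120,50),(125,255,255),.084,"blue",20)
```

```text
orange [251, 138, 12, 6, 58] [256.4 140.5] [0.675 0.059 0.074]
orange [301, 146, 12, 6, 59] [306.5 148.3] [ 0.657 -0.083  0.074]
orange [317, 148, 13, 6, 61] [323.1 150.8] [ 0.652 -0.131  0.074]
orange [334, 151, 13, 6, 60] [339.8 153.4] [ 0.646 -0.178  0.074]
yellow [221, 185, 5, 11, 37] [222.7 190.2] [0.532 0.15  0.066]
yellow [244, 188, 4, 13, 44] [245.6 194. ] [0.523 0.085 0.066]
blue [227, 178, 15, 28, 309] [234.4 191. ] [0.529 0.115 0.084]
```

View pics/crop0.png

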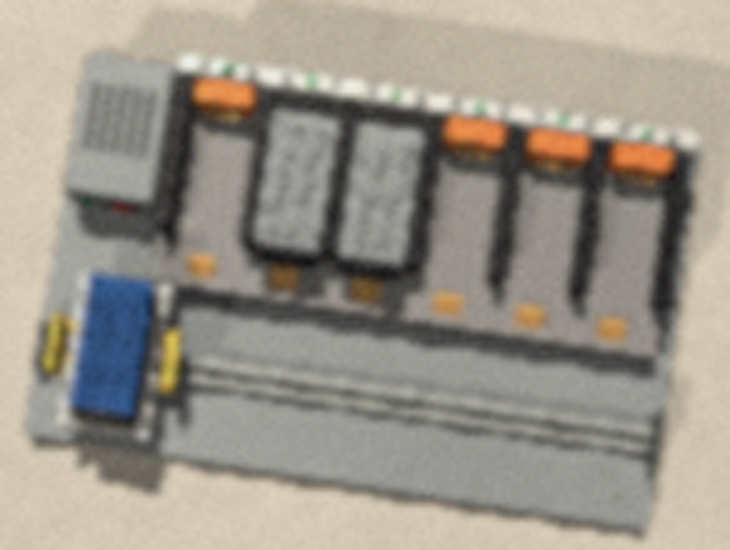

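The crop shows grey modules in bays 2 and 3, with orange-block gaps in bays 1, 4, 5 and 6. The third gap is therefore **bay 5**, rack y = -96. Block spacing comes out at 239 mm against 240 expected, yaw about -0.122, and the shuttle is at rack y of about 136, which agrees with the 135–147 stated. Next I turn the tool to the rack yaw, close the fingers and hover over the rack.

```bash
python3 -m crank '[[[0,0,-8,0.117,1],[0,0,-8,0.116,1],[0,0,-8,0.116,1],[0,0,-6,0.116,1],[14,-37,0,0,1],[14,-37,0,0,1],[14,-37,0,0,1],[14,-37,0,0,1],[14,-37,0,0,1],[14,-37,0,0,1]]]' 20
python3 -m crank '[[[14,-37,0,0,1],[14,-37,0,0,1],[14,-37,0,0,1],[14,-37,0,0,1],[14,-37,0,0,1],[14,-37,0,0,1],[14,-37,0,0,1],[14,-37,0,0,1],[14,-37,0,0,1],[0,0,0,0,1]]]'
python3 -m crank '[[[0,0,0,0,1],[0,0,0,0,1]]]'
python3 - <<'E'
from h import *
s=ctrl.get_state(); im=get_image("wrist"); im["s"]=s; np.save("w1.npy",im,allow_pickle=True)
cv2.imwrite("pics/w1.png",im["pixels"][...,::-1]); print(np.round(im["T_tool_cam"],3).tolist(),im["fx"],R.from_rotvec(s["tool_rot"]).as_matrix().round(3).tolist())
E
```

```text
time: 0.93
position: [0.3292, -0.4001, 0.2522]
tool_rot: [-3.136, 0.192, 0.001]
ft_force: [0.4, 0.4, 0.1]
grip_width: 0.325
grip_force: 0.0
time: 1.77
position: [0.4972, -0.0774, 0.2526]
tool_rot: [-3.132, 0.172, -0.003]
ft_force: [0.4, 1.0, -1.4]
grip_width: 0.003
grip_force: 0.0
time: 1.93
position: [0.4941, -0.0875, 0.2521]
tool_rot: [3.135, -0.192, -0.002]
ft_force: [-0.6, -0.7, -0.9]
grip_width: 0.006
grip_force: 0.0
[[-0.0, -0.965, -0.261, 0.071], [1.0, -0.0, 0.0, 0.001], [-0.001, -0.261, 0.965, -0.162], [0.0, 0.0, 0.0, 1.0]] 291.8598709223423 [[0.993, -0.122, -0.001], [-0.122, -0.993, -0.001], [-0.001, 0.001, -1.0]]
```

View pics/w1.png

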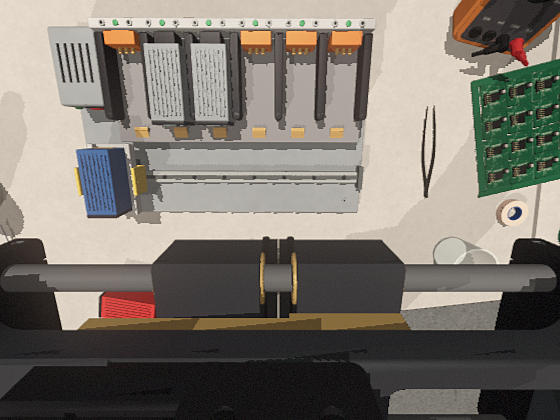

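The wrist view is square with the rack. It shows catches at (142,132) to (337,132), the blue module at (103,182) and the right tab at (139,180). Bays 2 and 3 hold grey modules, confirmed. I'll measure catches and tabs from here.

```bash
cat >> h.py <<'E'
def wT(im):
    s=im["s"]; T=np.eye(4); T[:3,:3]=R.from_rotvec(s["tool_rot"]).as_matrix(); T[:3,3]=s["position"]; return T@np.array(im["T_tool_cam"])
def blobs(im,lo,hi,z,mn,box=(0,0,560,230)):
    hsv=cv2.cvtColor(im["pixels"],cv2.COLOR_RGB2HSV); m=cv2.inRange(hsv,lo,hi)
    k=np.zeros_like(m); k[box[1]:box[3],box[0]:box[2]]=255; m&=k
    n,l,st,ce=cv2.connectedComponentsWithStats(m)
    return [(st[i].tolist(),ce[i],onz(im,*ce[i],z,wT(im))) for i in range(1,n) if st[i,4]>=mn]
E
python3 - <<'E'
from h import *
im=np.load("w1.npy",allow_pickle=True).item()
cat=blobs(im,(10,110,100),(24,255,255),.042,40,(120,120,370,142))
for b in cat: print("catch",b[0],b[2].round(4))
tab=blobs(im,(22,130,80),(34,255,255),.066,10,(60,150,170,210))
for b in tab: print("tab",b[0],b[2].round(4))
for b in blobs(im,(100,120,50),(125,255,255),.084,100,(60,140,170,225)): print("blue",b[0],b[2].round(4))
E
```

```text
catch [135, 127, 14, 10, 123] [0.5835 0.0697 0.042 ]
catch [174, 127, 14, 10, 127] [0.5777 0.0221 0.042 ]
catch [213, 127, 14, 10, 121] [ 0.5717 -0.0254  0.042 ]
catch [252, 128, 14, 10, 126] [ 0.565  -0.0734  0.042 ]
catch [291, 128, 13, 10, 121] [ 0.559  -0.1208  0.042 ]
catch [330, 128, 14, 10, 125] [ 0.5533 -0.1682  0.042 ]
tab [75, 168, 6, 27, 51] [0.5355 0.1495 0.066 ]
tab [131, 168, 6, 28, 68] [0.5273 0.0823 0.066 ]
blue [77, 149, 36, 46, 311] [0.5502 0.1047 0.084 ]
```

Catch spacing measures 239.8 mm against 240, and the tabs sit at rack x = -66.0 with the deck at y ≈ +135. All of that fits. Rack origin is about (0.5798, -0.0266), yaw -0.126. I'll move left of the left tab and descend.

```bash
python3 -m crank '[[[2,-35,0,0,1],[2,-35,0,0,1],[2,-35,0,0,1],[2,-35,0,0,1],[2,-35,0,0,1],[2,-35,0,0,1],[0,-35,0,0,1],[0,-31,0,0,1],[0,0,20,0,1],[0,0,30,0.004,1]]]'
python3 -m crank '[[[0,0,30,0,1],[0,0,30,0,1],[0,0,20,0,1],[0,0,0,0,1],[0,0,0,0,1],[0,0,0,0,1]]]'
cat >> h.py <<'E'
O=np.array([.5798,-.0266]); yaw=-.1263
X=np.array([np.cos(yaw),np.sin(yaw)]); Y=np.array([-X[1],X[0]])
def rk(p): d=np.array(p[:2])-O; return np.round([d@X*1e3,d@Y*1e3,p[2]*1e3],1)
E
python3 - <<'E'
from h import *
s=ctrl.get_state(); print(rk(s["position"]),R.from_rotvec(s["tool_rot"]).as_matrix()[:,0])
E
```

```text
time: 2.82
position: [0.542, 0.1874, 0.2046]
tool_rot: [-3.133, 0.196, -0.009]
ft_force: [0.4, -0.1, 0.1]
grip_width: 0.01
grip_force: 0.0
time: 3.32
position: [0.5413, 0.1848, 0.1239]
tool_rot: [-3.135, 0.201, -0.003]
ft_force: [-0.1, -0.4, 0.4]
grip_width: 0.006
grip_force: 0.0
[-64.8 204.9 123.9] [ 0.99181867 -0.12764179  0.00181736]
```

```bash
python3 -m crank '[[[0,0,30,0,1],[0,0,30,0,1],[0,0,16,0,1],[0,0,0,0,1],[0,0,0,0,1],[0,6,0,0,1],[0,6,0,0,1],[0,6,0,0,1],[0,8,0,0,1],[0,10,0,0,1]]]'
python3 -m crank '[[[0,12,0,0,1],[0,12,0,0,1],[0,12,0,0,1],[0,12,0,0,1],[0,12,0,0,1],[0,12,0,0,1],[0,12,0,0,1],[0,12,0,0,1],[0,12,0,0,1],[0,12,0,0,1]]]'
python3 -m crank '[[[0,12,0,0,1],[0,12,0,0,1],[0,10,0,0,1],[0,8,0,0,1],[0,6,0,0,1],[0,4,0,0,1],[0,2,0,0,1],[0,0,0,0,1],[0,0,0,0,1]]]'
python3 - <<'E'
from h import *
s=ctrl.get_state(); print(rk(s["position"]))
im=get_image("wrist"); im["s"]=s; np.save("w2.npy",im,allow_pickle=True)
cv2.imwrite("pics/w2.png",im["pixels"][...,::-1])
E
```

```text
time: 4.15
position: [0.5365, 0.1501, 0.0477]
tool_rot: [-3.134, 0.197, -0.004]
ft_force: [0.6, 1.9, 1.3]
grip_width: 0.009
grip_force: 0.8
time: 4.98
position: [0.5202, 0.029, 0.0465]
tool_rot: [3.135, -0.2, 0.0]
ft_force: [0.7, 0.7, 0.3]
grip_width: 0.003
grip_force: 0.8
time: 5.73
position: [0.5133, -0.0227, 0.0464]
tool_rot: [3.135, -0.198, -0.001]
ft_force: [0.2, 0.5, -0.3]
grip_width: -0.002
grip_force: 0.0
[-66.4  -4.5  46.4]
```

View pics/w2.png

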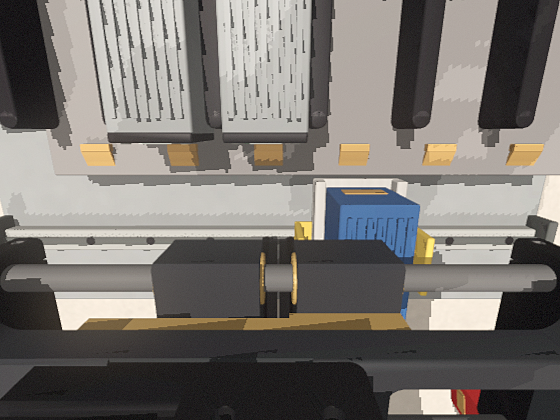

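The shuttle has moved along to near bay 4, with its cheeks' far ends at (320,183) and (399,183). The catches are at columns 97, 183, 268, 354, 440 and 525, so bay 5 is at 440. I'll measure the deck's offset.

Run:
```python
from h import *
im=np.load("w2.npy",allow_pickle=True).item(); T=wT(im)
for b in blobs(im,(10,110,100),(24,255,255),.042,40,(60,140,560,170)): print("catch",b[0],rk(b[2]))
g=im["pixels"].astype(int)
for r in (186,): print([(c,g[r,c].tolist()) for c in list(range(308,332,1))+list(range(386,412,1))])
for b in blobs(im,(22,130,80),(34,255,255),.066,10,(280,200,450,270)): print("tab",b[0],[rk(onz(im,c,b[0][1]+1,.066,T)) for c in (b[0][0],b[0][0]+b[0][2])])
for c,r in((326,188),(412,202),(326,200)): print(rk(onz(im,c,r,.084,T)))
for c in (315,325,393,407): print(c,rk(onz(im,c,183,.05,T)))
```

```text
catch [80, 144, 35, 22, 631] [-8.2 96.1 42. ]
catch [167, 144, 32, 22, 618] [-8.5 48.2 42. ]
catch [254, 144, 29, 21, 560] [-8.4  0.2 42. ]
catch [339, 144, 30, 21, 598] [ -8.1 -47.7  42. ]
catch [423, 144, 34, 21, 619] [ -8.  -95.7  42. ]
catch [506, 144, 38, 21, 641] [  -8.  -143.6   42. ]
[(308, [187, 183, 176]), (309, [188, 185, 178]), (310, [189, 187, 181]), (311, [191, 188, 182]), (312, [162, 158, 153]), (313, [151, 143, 137]), (314, [137, 131, 124]), (315, [181, 174, 165]), (316, [225, 217, 208]), (317, [239, 233, 223]), (318, [237, 230, 220]), (319, [235, 228, 219]), (320, [234, 227, 217]), (321, [232, 225, 216]), (322, [231, 225, 215]), (323, [229, 223, 213]), (324, [231, 222, 214]), (325, [208, 200, 192]), (326, [235, 227, 215]), (327, [250, 242, 229]), (328, [250, 242, 229]), (329, [251, 242, 229]), (330, [254, 244, 231]), (331, [253, 243, 230]), (386, [243, 233, 221]), (387, [237, 228, 218]), (388, [233, 226, 216]), (389, [236, 230, 220]), (390, [227, 220, 211]), (391, [173, 167, 159]), (392, [124, 121, 113]), (393, [134, 129, 120]), (394, [137, 130, 123]), (395, [139, 133, 126]), (396, [142, 134, 128]), (397, [211, 205, 196]), (398, [233, 226, 217]), (399, [236, 228, 220]), (400, [234, 226, 217]), (401, [233, 225, 216]), (402, [231, 224, 214]), (403, [230, 224, 214]), (404, [230, 222, 213]), (405, [229, 223, 213]), (406, [226, 219, 209]), (407, [196, 191, 184]), (408, [180, 178, 173]), (409, [184, 182, 176]), (410, [185, 183, 176]), (411, [186, 184, 178])]
tab [294, 222, 18, 18, 270] [array([-41.2, -13.5,  66. ]), array([-41.2, -22.7,  66. ])]
tab [414, 228, 21, 36, 455] [array([-44.4, -75.4,  66. ]), array([-44.4, -86.2,  66. ])]
[-19.5 -26.1  84. ]
[-25.7 -64.1  84. ]
[-24.8 -26.3  84. ]
315 [-23.3 -25.6  50. ]
325 [-23.3 -31.1  50. ]
393 [-23.3 -68.5  50. ]
407 [-23.2 -76.2  50. ]
```

The deck is at rack y = -50.9 by its cheeks, whose measured width of 50.6 compares with 51 given. Bay 5 reads -95.7 in the same view, so about 44.8 mm remain.

```bash
python3 -m crank '[[[0,6,0,0,1],[0,8,0,0,1],[0,8,0,0,1],[0,7,0,0,1],[0,5,0,0,1],[0,4,0,0,1],[0,3,0,0,1],[0,2,0,0,1],[0,0,0,0,1],[0,0,0,0,1]]]'
cat > m.py <<'E'
from h import *
import sys
s=ctrl.get_state(); print(rk(s["position"]))
im=get_image("wrist"); im["s"]=s; np.save(sys.argv[1]+".npy",im,allow_pickle=True)
cv2.imwrite(f"pics/{sys.argv[1]}.png",im["pixels"][...,::-1]); T=wT(im)
for b in blobs(im,(10,110,100),(24,255,255),.042,40,(60,140,560,170)): print("catch",b[0],rk(b[2]))
g=im["pixels"].astype(int).sum(2)
c0=proj(im,np.append(O-.0233*X+(-.065)*Y,.05),T)[0]; print("row",proj(im,np.append(O-.0233*X-.096*Y,.05),T))
d=np.diff(g[186,250:480]); e=[(i+250.5,int(d[i])) for i in range(len(d)) if abs(d[i])>60]
print([(c,v,rk(onz(im,c,184,.05,T))[1]) for c,v in e])
E
python3 m.py w3
```

```text
time: 6.62
position: [0.5084, -0.0658, 0.0466]
tool_rot: [3.135, -0.198, 0.001]
ft_force: [1.0, -0.7, 0.0]
grip_width: 0.004
grip_force: 0.0
[-65.9 -47.9  46.6]
catch [89, 145, 35, 21, 606] [-8.2 48.4 42. ]
catch [176, 145, 31, 21, 586] [-8.3  0.5 42. ]
catch [263, 145, 29, 21, 588] [ -8.2 -47.8  42. ]
catch [347, 145, 31, 21, 597] [ -8.1 -95.7  42. ]
catch [430, 145, 35, 21, 615] [  -8.1 -143.7   42. ]
row (np.float64(363.9446247711183), np.float64(183.9033775363412))
[(261.5, -149, np.float64(-39.6)), (262.5, -114, np.float64(-40.1)), (269.5, 211, np.float64(-44.0)), (270.5, 63, np.float64(-44.5)), (308.5, -158, np.float64(-65.5)), (309.5, -129, np.float64(-66.0)), (311.5, 194, np.float64(-67.1)), (314.5, 206, np.float64(-68.8)), (315.5, 74, np.float64(-69.3)), (325.5, 69, np.float64(-74.8)), (389.5, -162, np.float64(-110.1)), (390.5, -130, np.float64(-110.6)), (395.5, 197, np.float64(-113.4)), (396.5, 74, np.float64(-113.9)), (405.5, -92, np.float64(-118.9)), (446.5, -146, np.float64(-141.5)), (447.5, -135, np.float64(-142.1)), (450.5, 222, np.float64(-143.7)), (451.5, 65, np.float64(-144.3))]
```

View pics/w3.png

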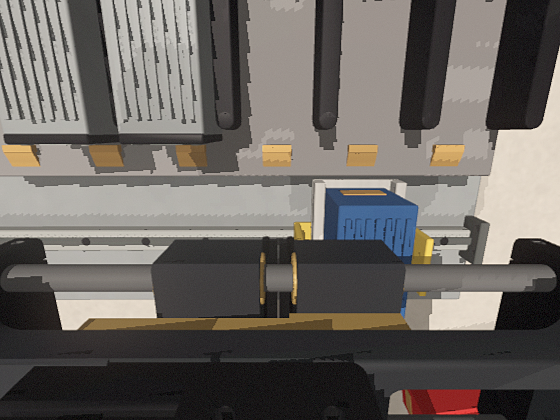

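The shuttle is at -94.0 against -95.7 for bay 5, so it needs about 1.7 mm more. I'll nudge it, then remeasure numerically.

```bash
python3 -m crank '[[[0,0.9,0,0,1],[0,0.8,0,0,1],[0,0,0,0,1],[0,0,0,0,1],[0,0,0,0,1]]]'; python3 m.py w4
```

```text
time: 7.08
position: [0.5082, -0.0669, 0.0466]
tool_rot: [-3.135, 0.198, -0.001]
ft_force: [0.2, 1.4, -0.0]
grip_width: 0.006
grip_force: 0.5
[-65.9 -49.   46.6]
catch [87, 145, 35, 21, 605] [-8.3 48.4 42. ]
catch [174, 145, 31, 21, 577] [-8.3  0.4 42. ]
catch [261, 145, 29, 21, 591] [ -8.2 -47.9  42. ]
catch [345, 145, 31, 21, 599] [ -8.2 -95.7  42. ]
catch [428, 145, 35, 21, 617] [  -8.1 -143.7   42. ]
row (np.float64(361.9053055041179), np.float64(183.88977212077734))
[(259.5, -150, np.float64(-39.6)), (260.5, -132, np.float64(-40.1)), (266.5, 209, np.float64(-43.4)), (267.5, 65, np.float64(-44.0)), (306.5, -145, np.float64(-65.5)), (307.5, -150, np.float64(-66.0)), (310.5, 174, np.float64(-67.7)), (313.5, 214, np.float64(-69.3)), (314.5, 78, np.float64(-69.9)), (324.5, 63, np.float64(-75.4)), (388.5, -159, np.float64(-110.7)), (389.5, -172, np.float64(-111.2)), (394.5, 197, np.float64(-114.0)), (395.5, 83, np.float64(-114.5)), (404.5, -78, np.float64(-119.5)), (444.5, -149, np.float64(-141.5)), (445.5, -128, np.float64(-142.1)), (448.5, 230, np.float64(-143.7)), (449.5, 61, np.float64(-144.3)), (477.5, 86, np.float64(-159.7))]
```

```bash
python3 -m crank '[[[0,0.6,0,0,1],[0,0.5,0,0,1],[0,0,0,0,1],[0,0,0,0,1],[0,0,0,0,1]]]'; python3 m.py w5 | grep -v catch
```

```text
time: 7.55
position: [0.508, -0.0683, 0.0466]
tool_rot: [3.135, -0.198, 0.0]
ft_force: [0.6, 0.9, -0.4]
grip_width: 0.008
grip_force: 0.5
[-65.9 -50.5  46.6]
row (np.float64(359.2803922917726), np.float64(183.79631026699786))
[(257.5, -147, np.float64(-39.9)), (258.5, -129, np.float64(-40.5)), (263.5, 205, np.float64(-43.2)), (264.5, 61, np.float64(-43.8)), (304.5, -146, np.float64(-65.8)), (305.5, -150, np.float64(-66.4)), (308.5, 229, np.float64(-68.0)), (311.5, -75, np.float64(-69.7)), (313.5, 203, np.float64(-70.8)), (314.5, 74, np.float64(-71.3)), (324.5, 70, np.float64(-76.8)), (388.5, -154, np.float64(-112.1)), (389.5, -187, np.float64(-112.7)), (392.5, -61, np.float64(-114.3)), (394.5, 220, np.float64(-115.4)), (395.5, 74, np.float64(-116.0)), (404.5, -84, np.float64(-120.9)), (442.5, -142, np.float64(-141.9)), (443.5, -148, np.float64(-142.4)), (444.5, 226, np.float64(-143.0)), (445.5, 68, np.float64(-143.5)), (475.5, 72, np.float64(-160.1))]
```

The deck is centred at -96.0 against about -95.8 for the bay. I'll back off, rise and come down behind the module's face plate.

```bash
python3 -m crank '[[[0,-5,0,0,1],[0,-10,0,0,1],[0,0,-30,0,1],[0,0,-35,0,1],[-10,0,-35,0,1],[-30,30,0,0,1],[-30,30.5,0,0,1],[0,0,0,0,1],[0,0,25,0,1],[0,0,30,0,1]]]'
python3 -m crank '[[[0,0,25,0,1],[0,0,12,0,1],[0,0,0,0,1],[0,0,0,0,1],[0,0,0,0,1]]]'
python3 m.py w6 | head -1
```

```text
time: 8.43
position: [0.436, -0.1043, 0.0931]
tool_rot: [3.132, -0.201, 0.009]
ft_force: [0.2, -0.5, -0.9]
grip_width: 0.006
grip_force: 0.0
time: 8.85
position: [0.4351, -0.1031, 0.0554]
tool_rot: [3.135, -0.197, 0.002]
ft_force: [-0.1, -0.3, -0.9]
grip_width: 0.005
grip_force: 0.0
[-133.9  -94.1   55.4]
```

View pics/w6.png

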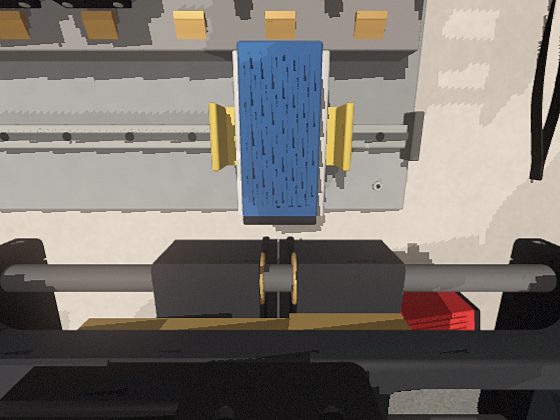

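The module sits square between the cheeks, centred at column 280 with the bay 5 catch at column 280 ahead of it. I'll centre the tip and push part-way.

```bash
python3 -m crank '[[[0,1.7,2,0,1],[4,0,0,0,1],[5,0,0,0,1],[6,0,0,0,1],[6,0,0,0,1],[8,0,0,0,1],[8,0,0,0,1],[8,0,0,0,1],[8,0,0,0,1],[8,0,0,0,1]]]'
python3 -m crank '[[[8,0,0,0,1],[8,0,0,0,1],[7,0,0,0,1],[6,0,0,0,1],[4,0,0,0,1],[2,0,0,0,1],[0,0,0,0,1],[0,0,0,0,1]]]'
python3 m.py w7 | head -1
```

```text
time: 9.73
position: [0.4947, -0.1127, 0.052]
tool_rot: [-3.135, 0.198, 0.002]
ft_force: [-1.9, 1.0, 0.1]
grip_width: 0.005
grip_force: 1.1
time: 10.4
position: [0.53, -0.1172, 0.0529]
tool_rot: [3.135, -0.198, 0.003]
ft_force: [0.4, 0.7, 0.0]
grip_width: 0.007
grip_force: 0.0
[-38.  -96.2  52.9]
```

View pics/w7.png

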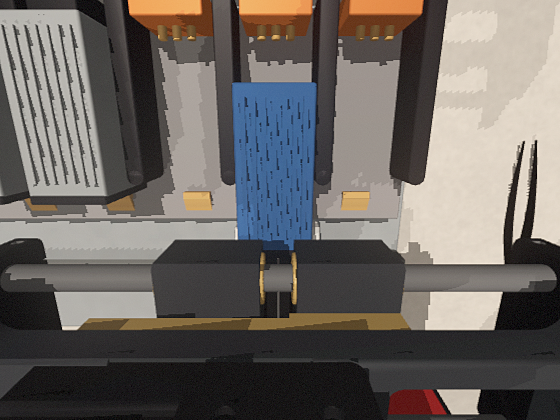

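The module is straight inside bay 5, between its dividers, with its front edge at row 83. I'll continue to just short of home.

```bash
python3 -m crank '[[[4,0,0,0,1],[5,0,0,0,1],[5,0,0,0,1],[4,0,0,0,1],[3,0,0,0,1],[2,0,0,0,1],[1,0,0,0,1],[0,0,0,0,1],[0,0,0,0,1]]]'
python3 -m crank '[[[1,0,0,0,1],[1,0,0,0,1],[1,0,0,0,1],[0,0,0,0,1],[0,0,0,0,1]]]'
python3 m.py w8 | head -1
```

```text
time: 11.2
position: [0.553, -0.1202, 0.0524]
tool_rot: [3.135, -0.198, -0.0]
ft_force: [-4.1, 0.3, 3.0]
grip_width: 0.004
grip_force: 2.0
time: 11.62
position: [0.5553, -0.1205, 0.0524]
tool_rot: [3.135, -0.198, -0.002]
ft_force: [-6.2, 0.7, 4.0]
grip_width: 0.004
grip_force: 3.0
[-12.5 -96.2  52.4]
```

```bash
python3 -m crank '[[[1,0,0,0,1],[1,0,0,0,1],[0,0,0,0,1],[0,0,0,0,1]]]'
python3 -m crank '[[[1,0,0,0,1],[1,0,0,0,1],[0,0,0,0,1],[0,0,0,0,1]]]'
python3 -c "
from h import *
print(rk(ctrl.get_state()['position']))"
```

```text
time: 12.0
position: [0.5569, -0.1207, 0.0524]
tool_rot: [3.135, -0.198, -0.004]
ft_force: [-7.1, -0.3, 3.8]
grip_width: 0.004
grip_force: 3.4
time: 12.33
position: [0.5586, -0.1209, 0.0524]
tool_rot: [3.135, -0.198, -0.005]
ft_force: [-8.5, -0.7, 5.7]
grip_width: 0.007
grip_force: 3.9
[ -9.2 -96.3  52.4]
```

```bash
python3 -m crank '[[[1,0,0,0,1],[1,0,0,0,1],[0,0,0,0,1],[0,0,0,0,1]]]'
python3 m.py w9 | head -1
```

```text
time: 12.67
position: [0.5587, -0.121, 0.0522]
tool_rot: [3.135, -0.198, -0.011]
ft_force: [-12.7, 1.8, 9.5]
grip_width: 0.005
grip_force: 6.5
[ -9.1 -96.3  52.2]
```

```bash
python3 -m crank '[[[1,0,0,0,1],[1,0,0,0,1],[0,0,0,0,1],[0,0,0,0,1]]]'
python3 m.py w10 | head -1
```

```text
time: 13.05
position: [0.5586, -0.121, 0.052]
tool_rot: [3.135, -0.198, -0.018]
ft_force: [-17.8, 1.6, 13.8]
grip_width: 0.006
grip_force: 9.1
[ -9.2 -96.3  52. ]
```

The hard stop is reached: x stays at -9.2 while the force rises to 18 N. I'll back off slowly and look.

```bash
python3 -m crank '[[[-2,0,0,0,1],[-3,0,0,0,1],[-4,0,0,0,1],[-8,0,0,0,1],[-12,0,0,0,1],[-15,0,0,0,1],[-15,0,-5,0,1],[-5,0,-20,0,1],[0,0,-20,0,1],[0,0,0,0,1]]]'
python3 m.py w11
python3 - <<'E'
from h import *
p=np.load("w11.npy",allow_pickle=True).item()["pixels"]
cv2.imwrite("pics/c11.png",cv2.resize(p[0:240,140:420],None,fx=2.5,fy=2.5,interpolation=cv2.INTER_CUBIC)[...,::-1])
E
```

```text
time: 13.93
position: [0.5032, -0.1141, 0.1014]
tool_rot: [3.133, -0.198, 0.013]
ft_force: [1.4, -0.1, 0.3]
grip_width: 0.005
grip_force: 0.0
[-64.9 -96.5 101.4]
catch [70, 144, 27, 16, 351] [-8.5 48.4 42. ]
catch [135, 144, 25, 16, 346] [-8.5  0.3 42. ]
catch [201, 144, 22, 16, 339] [ -8.5 -48.   42. ]
catch [266, 144, 21, 16, 332] [ -8.5 -95.8  42. ]
catch [329, 144, 23, 16, 337] [  -8.5 -143.8   42. ]
row (np.float64(276.08733766514763), np.float64(172.56448682437085))
[(250.5, -183, np.float64(-77.0)), (252.5, 297, np.float64(-78.5)), (301.5, -187, np.float64(-114.8)), (302.5, 97, np.float64(-115.6)), (303.5, 93, np.float64(-116.3)), (309.5, -107, np.float64(-120.8)), (310.5, -238, np.float64(-121.5)), (311.5, -111, np.float64(-122.3)), (312.5, 235, np.float64(-123.0)), (467.5, -109, np.float64(-238.2)), (468.5, -293, np.float64(-238.9)), (469.5, -135, np.float64(-239.7)), (474.5, 251, np.float64(-243.4)), (475.5, 243, np.float64(-244.1))]
```

View pics/c11.png

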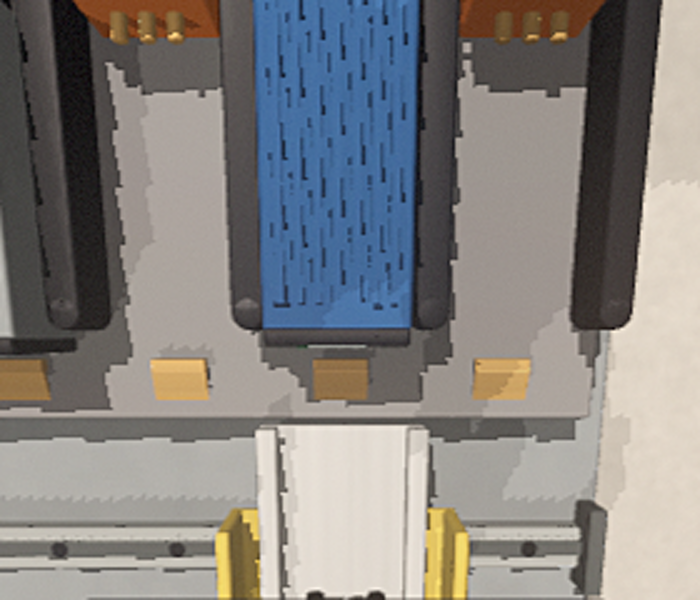

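The blue module is home in bay 5, with its face plate level with the grey modules' and behind the catch. The bay 5 catch shows the same full extent as the other raised ones, at blob (276,152). The robot is clear. I'll rise a little and hand in.

```bash
python3 -m crank '[[[0,0,-30,0,1],[0,0,-30,0,1],[0,0,0,0,1],[0,0,0,0,1],[0,0,0,0,1]]]'; python3 -c "
from bench import job
print(job.close_job())"
```

```text
time: 14.4
position: [0.5, -0.1135, 0.1565]
tool_rot: [3.135, -0.198, -0.001]
ft_force: [-0.2, 1.0, -1.0]
grip_width: 0.006
grip_force: 0.0
the job is handed in; nothing more can be done
None
```

The blue module is fully home in the third gap (bay 5) with the brass catch up behind it, and the job was handed in at about 14 s of the 48 s allowed; the hand-in call returned no verdict.

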